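# Lay the toy tea set

## Task

Lay the toy tea set for the children's party: pick the three enamel mugs out from among the toys and stand each one upright in the middle of the saucer of its own colour, and stand the silver kettle upright in the middle of the round cork mat. Set every piece down gently, never dropping it, and leave the white bunny and the navy aeroplane where they are.

Things in the scene. Friction and masses are not known exactly. Their poses are not given: they have to be found in the camera images.
- mug_red: Red enamel toy mug, dark rim, open top, loose, about 0.09 kg. Origin: centre of its underside, z up. 52 mm across at the foot, 58 mm at the rim, 58 mm high, wall 3.5 mm. A loop handle (7 mm bar) sticks out along the mug's +y, 13 to 51 mm high, to 51 mm from the axis; gripping across the body along its x clears the handle.
- mug_yellow: Yellow enamel toy mug, dark rim, open top, loose, about 0.09 kg. Origin: centre of its underside, z up. 52 mm across at the foot, 58 mm at the rim, 58 mm high, wall 3.5 mm. A loop handle (7 mm bar) sticks out along the mug's +y, 13 to 51 mm high, to 51 mm from the axis; gripping across the body along its x clears the handle.
- mug_blue: Sky blue enamel toy mug, dark rim, open top, loose, about 0.09 kg. Origin: centre of its underside, z up. 52 mm across at the foot, 58 mm at the rim, 58 mm high, wall 3.5 mm. A loop handle (7 mm bar) sticks out along the mug's +y, 13 to 51 mm high, to 51 mm from the axis; gripping across the body along its x clears the handle.
- saucer_red: Red enamel toy saucer with a dark rim, fixed to the bench. Origin: centre of its underside, z up. Outer diameter 103 mm, rim 11 mm high; flat middle 74 mm across, its top 4 mm above the origin: a mug stands on that.
- saucer_yellow: Yellow enamel toy saucer with a dark rim, fixed to the bench. Origin: centre of its underside, z up. Outer diameter 103 mm, rim 11 mm high; flat middle 74 mm across, its top 4 mm above the origin: a mug stands on that.
- saucer_blue: Sky blue enamel toy saucer with a dark rim, fixed to the bench. Origin: centre of its underside, z up. Outer diameter 103 mm, rim 11 mm high; flat middle 74 mm across, its top 4 mm above the origin: a mug stands on that.
- kettle: Silver aluminium toy kettle, loose, about 0.13 kg. Origin: centre of its underside, z up. Round body 74 mm across, lid knob up to 57 mm; spout along its +x, to 63 mm out, 49 mm high. Straight black grip bar over the top along its x: 46 mm long, 10 mm wide, 10 mm high, centred on the axis, 75 to 85 mm above the origin, open below down to the knob: pinch it from above, closing along the kettle's y.
- cork_mat: Round brown cork mat, 110 mm across, 6 mm thick, fixed to the bench. Origin: centre of its underside, z up; the kettle stands on its top, 6 mm above the origin.
- bunny: White ceramic bunny figurine, loose, 78 mm high with its ears, about 65 mm long (x) and 48 mm wide. Origin: centre of its underside, z up. It stays where it is.
- aeroplane: Navy plastic toy aeroplane, loose, 104 mm long along its own x (nose to +x), wingspan 100 mm along y, 51 mm high at the tail, wings 27 mm high. Origin: on the bench below the middle of its fuselage, z up. It stays where it is.

How it is judged:
By the outcome, as a careful person would: the job done as asked, in the order asked, and still so for the second after the job is handed in, with the robot touching nothing.
It also fails if it takes over 120 s, if anything falls off the work surface, if the arm or the gripper's body presses on something with over 40 N, if the wrist force passes 120 N, or if a joint passes its speed limit or range.

## Robot

A 6-joint arm with a two-finger parallel gripper is mounted at the origin on the work surface. World frame = base frame: x ahead of the robot, y to its left, z up, the work surface at z = 0. Lengths are in m, angles in rad, forces in N, time in s.
With the tool pointing down it reaches from about 0.4 to 0.925 m from the base axis. Payload 12.5 kg.
Tool frame: the origin (TCP) lies at the very end of the fingers, on their centre line; the grasp point (between the pads) lies 19 mm behind it; z points along the fingers, y is the line along which they close (so a half turn about z gives the same grasp; the last joint's range is limited). The gripper opens to 95 mm and grips with 3 to 60 N. Pads are 20 mm wide; open, the fingers measure 119 mm over their backs; the gripper's body (75 mm by 180 mm) begins 59 mm behind the grasp point.
Start: joints at [-0.106, 0.491, 1.559, -0, 1.092, -0.106], TCP at [0.625, 0, 0.215] pointing down, gripper open.
Joint ranges: [-3.1, 3.1], [-0.84, 2.19], [0.05, 2.79], [-1.13, 4.28], [0.06, 2.93], [-2.69, 2.69]. Speed limits (rad/s): [2.22, 2.22, 2.79, 3.14, 3.14, 3.14].

## Interface

Orientations are given as a unit quaternion [x, y, z, w].
In Python, from station import robot gives the robot as it stands.
- The arm moves only by the tool drive_tool, never from a script. Its argument "commands" is one flat list of numbers, 7 for each row, row after row: the shift along the tool's x, y, z in a scale on which 1.0 is 400 mm, then the turn, a rotation vector about the tool's x, y, z in a scale on which 1.0 is 120 degrees, then the opening, from -1 (shut) to 1 (fully open). A call has 1 to 10 rows; each row is the pose to reach, as a shift and turn from the pose commanded when the call began, along the tool's axes at that moment; what a row does not reach only later rows make up. A row lasts 1/10 s, in which the tool goes at most 50 mm and 8.59 degrees, less where a joint would pass 70% of its speed; a pose out of reach is approached as far as the arm can. Shift and turn numbers lie between -1 and 1, and a call with a number outside is refused. A call with a gripper value outside its range is refused whole. The fingers move at their own pace and stop on an object; the grip force is fixed at half the most. Time passes only in rows, so rows that repeat a pose let the fingers close. It gives the time, the measured TCP pose, the force, the opening and the grip force at its end, in the units of the state.
- robot.observe(): the state, without advancing time (a new reading comes with each control period).
- robot.read_camera(name): name is "scene" or "side" or "wrist"; returns the picture (400x640x3 uint8, red, green, blue); there is no depth.
- robot.calibration(name): a dict with "vertical_fov" (degrees; the focal length in pixels is half the picture's height over the tangent of half this angle, whatever the lens; pixels are square), "cx", "cy" (the principal point, pixels), "world_from_camera" (4x4, takes a point from camera to world coordinates); the wrist camera has in their place "T_tool_cam" (4x4, takes a point from camera to tool coordinates, whose origin is the TCP and whose axes are the flange's). Camera axes: x right, y up, looking along -z (the intrinsics and any distortion apply to the point x, -y, -z); pixel columns grow to the right and rows downward; lengths in m; the calibration is good to about 2 mm. A picture is of the moment at which its call begins: read the wrist's pose just before it. calibration takes no time and is no camera call.
- robot.sign_off(): hands the job in; it is judged then, once.
The state is a dict: "time": time; "joints": joint angles; "joint_vel": joint speeds; "effort": joint torques, N m; "ee_pos": TCP position; "ee_rot": TCP orientation; "contact_force": force on the tool from outside, world axes, zero at the start; "ft_torque": the same for the moment, N m; "opening": finger opening in m; "grip_force": force on a finger pad.
Only numpy, scipy, OpenCV 4.12 (cv2) and the standard library are available. Lean on these libraries where they do the work, as an engineer would, in place of code of your own. Each camera call takes 0.05 s, during which the arm holds its last target. There are 200 camera calls.

## Working session

There is one attempt and no reset: what is moved stays moved. The work goes in short steps, Python scripts to look and compute and a tool call to move; the robot and the scene stay as the last step left them, time stands still between calls to the robot, and variables do not carry over. Pictures are saved under pics/ and viewed, at most 14 in all, crops included, and the job is handed in when it is done.

Besides the shell and the picture viewer there is one more tool, called after "Request:" in YAML: its name, and indented under it one key for each argument. drive_tool: Moves the arm, as the interface text tells. Its arguments: {"type":"object","properties":{"commands":{"type":"array","items":{"type":"number"}}},"required":["commands"]}

```bash
ls; mkdir -p pics
python3 - <<'E'
from station import robot
import cv2
for n in ["scene","side","wrist"]:
    c=robot.calibration(n); print(n,c)
    cv2.imwrite(f"pics/{n}0.png",robot.read_camera(n)[:,:,::-1])
s=robot.observe(); print(s)
E
```

```text
pics
scene {'vertical_fov': 47.3563019955791, 'cx': 317.5735926925503, 'cy': 192.42670976085188, 'world_from_camera': array([[ 0.60339849, -0.47001477,  0.64420212,  1.27553205],
       [ 0.7973428 ,  0.34300176, -0.49658257, -0.55605957],
       [ 0.01243868,  0.8132871 ,  0.58172964,  0.70930768],
       [ 0.        ,  0.        ,  0.        ,  1.        ]])}
side {'vertical_fov': 51.51633427121323, 'cx': 317.390842743663, 'cy': 205.18251256584728, 'world_from_camera': array([[-0.99927322, -0.00551833, -0.0377171 ,  0.49550017],
       [-0.02896588, -0.53328046,  0.84544244,  0.97783331],
       [-0.02477922,  0.8459205 ,  0.53273304,  0.64427202],
       [ 0.        ,  0.        ,  0.        ,  1.        ]])}
wrist {'vertical_fov': 62.52643329676852, 'cx': 319.92213110571055, 'cy': 198.23562723828678, 'T_tool_cam': array([[-1.10586068e-03,  9.66014449e-01,  2.58485707e-01,
         7.23335255e-02],
       [ 9.99999372e-01,  1.02175988e-03,  4.59697309e-04,
        -4.69424079e-05],
       [ 1.79963919e-04,  2.58486053e-01, -9.66014973e-01,
        -1.69552880e-01],
       [ 0.00000000e+00,  0.00000000e+00,  0.00000000e+00,
         1.00000000e+00]])}
{'time': 0.15, 'joints': array([-1.05598102e-01,  4.91421162e-01,  1.55928945e+00, -4.85790002e-06,
        1.09166344e+00, -1.05568760e-01]), 'joint_vel': array([ 0.00071897, -0.00198797, -0.00205195,  0.00028545,  0.00046227,
        0.00029192]), 'effort': array([ 3.16444048e-04, -6.12899423e+01, -2.58276522e+01,  6.91918633e-02,
        4.73701756e-02, -5.07232733e-05]), 'ee_pos': array([6.24842854e-01, 3.93870202e-05, 2.14202828e-01]), 'ee_rot': array([ 7.07116309e-01,  7.07097146e-01, -2.47288986e-04, -3.02488331e-04]), 'contact_force': array([-0.98473244, -0.7388188 ,  0.14946075]), 'ft_torque': array([-0.00458386, -0.04458474, -0.0040863 ]), 'grip_force': 0.0, 'opening': 0.09502611593752272}
```

View pics/scene0.png

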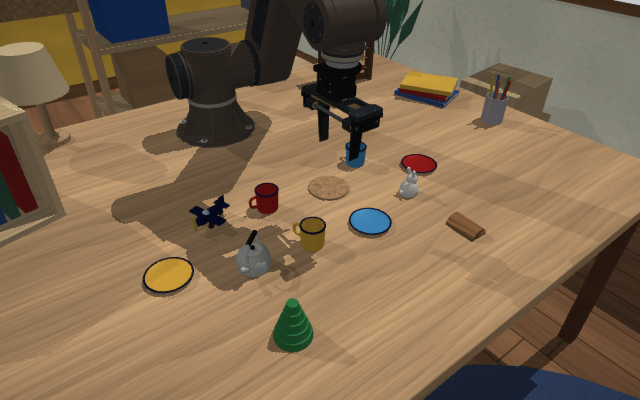

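View pics/side0.png

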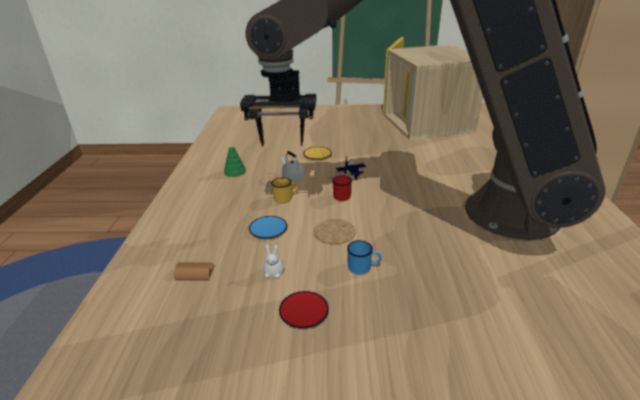

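View pics/wrist0.png

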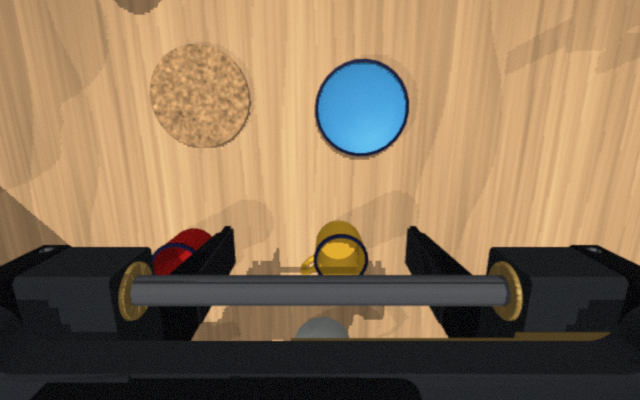

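The scene view shows the red mug at (266,198), yellow mug (312,234), blue mug (355,154, partly behind a finger), kettle (253,258), mat (329,187), and saucers red (419,163), blue (370,222) and yellow (169,275). The side view shows the same things: mugs at R(342,188), Y(283,190), B(360,257), kettle (292,170), mat (334,232), saucers R(304,309), B(268,227), Y(317,153). All mugs stand upright.

```bash
cat > h.py <<'E'
import numpy as np, cv2
from station import robot
from scipy.spatial.transform import Rotation as R
def cam(n, s=None):
    c=robot.calibration(n); f=200/np.tan(np.radians(c["vertical_fov"])/2)
    if n=="wrist":
        T=np.eye(4); T[:3,:3]=R.from_quat(s["ee_rot"]).as_matrix(); T[:3,3]=s["ee_pos"]; T=T@c["T_tool_cam"]
    else: T=c["world_from_camera"]
    return f,c["cx"],c["cy"],np.array(T)
def ray(C,p):
    f,cx,cy,T=C; d=T[:3,:3]@np.array([(p[0]-cx)/f,-(p[1]-cy)/f,-1]); return T[:3,3],d/np.linalg.norm(d)
def onz(C,p,z):
    o,d=ray(C,p); return o+d*(z-o[2])/d[2]
def tri(rays):
    A=sum(np.eye(3)-np.outer(d,d) for o,d in rays); b=sum((np.eye(3)-np.outer(d,d))@o for o,d in rays)
    x=np.linalg.solve(A,b); return x,[np.linalg.norm(np.cross(x-o,d)) for o,d in rays]
def proj(C,P):
    f,cx,cy,T=C; q=(np.atleast_2d(P)-T[:3,3])@T[:3,:3]; return np.c_[cx-f*q[:,0]/q[:,2],cy+f*q[:,1]/q[:,2]]
def mask(img,col):
    h,s,v=cv2.split(cv2.cvtColor(img,cv2.COLOR_RGB2HSV))
    m={"red":((h<6)|(h>172))&(s>150)&(v>60),"yellow":(h>17)&(h<28)&(s>165)&(v>70),"blue":(h>95)&(h<112)&(s>110)&(v>80)}[col]
    return m.astype(np.uint8)
def blobs(img,col,mn=60):
    n,l,st,c=cv2.connectedComponentsWithStats(mask(img,col))
    return [(st[i],c[i].round(1),l==i) for i in range(1,n) if st[i][4]>mn]
E
python3 - <<'E'
from h import *
im={n:cv2.imread(f"pics/{n}0.png")[:,:,::-1].copy() for n in ["scene","side"]}
s=robot.observe()
for n in im:
    print(n,"tcp",proj(cam(n),s["ee_pos"]).round())
    for c in ["red","yellow","blue"]:
        for st,ce,_ in blobs(im[n],c): print(c,st,ce)
S,D=cam("scene"),cam("side")
for k,a,b in [("red saucer",(419,163.5),(304,309)),("blue saucer",(370,222),(268,227)),("yel saucer",(169,275),(317,153.5)),("mat",(329,187),(334,232)),
  ("red rim",(267,189),(342,181)),("yel rim",(313,225),(283,183)),("blue rim",(356,146),(360,248)),("kettle bar",(252,240),(292,154)),("bunny eartop",(413,172),(270,247))]:
    x,e=tri([ray(S,a),ray(D,b)]); print(k,x.round(3),np.round(e,4))
E
```

```text
scene tcp [[338. 149.]]
red [399  89  48  12 200] [424.2  94.4]
red [402 155  34  17 429] [418.7 162.9]
red [  0 157  38  56 730] [ 19.4 190.6]
red [256 184  21  11 183] [265.9 189.1]
red [249 193  29  21 387] [265.3 203.9]
yellow [165   0  76  15 728] [195.7   4.9]
yellow [ 73  12  11  17 114] [77.9 20.2]
yellow [   0   14   84   72 2642] [46.7 41.6]
yellow [206  29  40  14 265] [231.5  35.6]
yellow [156  40  31  15 209] [170.6  47. ]
yellow [ 82  43  16  38 222] [89.8 62.8]
yellow [102  55  14  23 199] [108.3  65.8]
yellow [400  71  57  25 920] [428.5  83. ]
yellow [301 218  23  14 250] [312.2 224.7]
yellow [293 222  32  30 439] [310.4 239.7]
yellow [ 145  258   47   33 1175] [167.9 274.3]
blue [346 149  19  18 182] [355.7 159.7]
blue [350 209  40  25 771] [369.8 220.6]
blue [ 523  370   85   30 1097] [557.  385.5]
side tcp [[282. 144.]]
red [334 176  17  25 364] [341.8 187.9]
red [ 280  292   47   35 1286] [303.3 309. ]
yellow [273 179  16   7  84] [280.7 181.9]
yellow [273 186  19  16 224] [282.1 193.7]
blue [250 217  36  21 598] [267.5 226.7]
blue [   0  239  124   61 3347] [ 55.8 265.3]
blue [348 241  23  15 255] [359.3 248. ]
blue [348 252  33  22 393] [360.9 262.8]
red saucer [0.557 0.37  0.008] [0.0003 0.0003]
blue saucer [0.67  0.073 0.006] [0.0002 0.0002]
yel saucer [ 0.551 -0.388  0.005] [0.0012 0.0012]
mat [0.492 0.089 0.001] [0.0018 0.0018]
red rim [ 0.468 -0.091  0.055] [0.0014 0.0014]
yel rim [ 0.643 -0.081  0.054] [0.0011 0.0011]
blue rim [0.435 0.229 0.056] [0. 0.]
kettle bar [ 0.627 -0.229  0.077] [0.002 0.002]
bunny eartop [0.639 0.243 0.07 ] [0.0015 0.0015]
```

The manual's scale: shifts go in shares of 400 mm and turns go in shares of 120 degrees. Converting my numbers, -250 mm / 400 = -0.625, -220 mm / 400 = -0.55.

Request:
drive_tool:
  commands: [-0.1,-0.0375,-0.025,0,0,0,1,-0.2125,-0.0625,-0.05,0,0,0,1,-0.325,-0.1,-0.0875,0,0,0,1,-0.4375,-0.125,-0.125,0,0,0,1,-0.55,-0.15,-0.15,0,0,0,1,-0.625,-0.1625,-0.15,0,0,0,1,-0.625,-0.1625,-0.15,0,0,0,1,-0.625,-0.1625,-0.15,0,0,0,1]

```text
time: 0.95
ee_pos: [0.5597, -0.2502, 0.2742]
ee_rot: [0.708, 0.707, 0.0, -0.0]
contact_force: [0.2, 0.5, 1.0]
opening: 0.0952
grip_force: 0.0
```

Run:
```python
from h import *
s=robot.observe(); im=robot.read_camera("wrist"); cv2.imwrite("pics/w1.png",im[:,:,::-1])
C=cam("wrist",s); print(s["time"],s["ee_pos"],s["ee_rot"].round(3))
for n,P in [("redrim",(.468,-.091,.058)),("yelrim",(.643,-.081,.058)),("bar",(.627,-.229,.085)),("ysauc",(.551,-.388,.005))]: print(n,proj(C,P).round(0))
np.save("w1.npy",np.r_[s["ee_pos"],s["ee_rot"]])
cv2.imwrite("pics/scene1.png",robot.read_camera("scene")[:,:,::-1])
```

```text
0.95 [ 0.55972499 -0.25016175  0.27422456] [ 0.708  0.707  0.    -0.   ]
redrim [[234.  26.]]
yelrim [[399.  15.]]
bar [[382. 159.]]
ysauc [[314. 260.]]
```

View pics/w1.png

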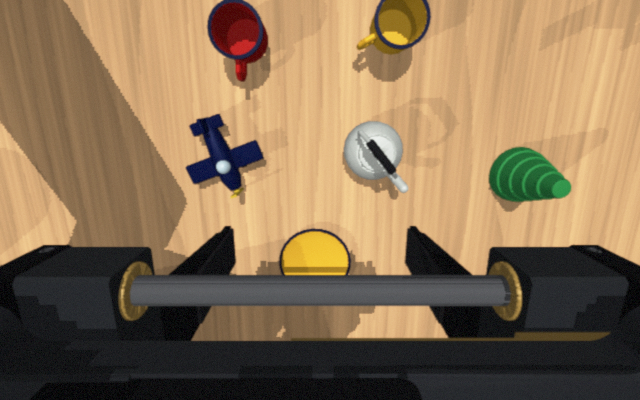

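The wrist view shows the red mug rim centred near (236,29) with its handle end at (241,73). The yellow rim is near (401,20), handle end (362,45). The kettle's bar runs from (369,141) to (392,172), with the spout towards (405,186). The aeroplane is at (222,160) and the yellow saucer at (315,260).

```bash
cat >> h.py <<'E'
from scipy.optimize import minimize
def circ(x,y,z,r,n=72):
    a=np.linspace(0,2*np.pi,n,endpoint=False); return np.c_[x+r*np.cos(a),y+r*np.sin(a),np.full(n,z)]
def fitrim(views,x0,z,r,span=.012):
    """views: [(C,img)]; place a dark rim circle (x,y) at height z; coarse grid, then Nelder-Mead"""
    G=[(C,cv2.GaussianBlur(i.max(axis=2).astype(np.float32),(0,0),1.2)) for C,i in views]
    def cost(p):
        t=0
        for C,g in G:
            q=proj(C,circ(p[0],p[1],z,r)).astype(np.float32)
            t+=cv2.remap(g,q[:,0:1],q[:,1:2],cv2.INTER_LINEAR,borderValue=100).clip(0,130).mean()
        return t
    g=np.arange(-span,span+1e-6,.002)
    b=min(((x0[0]+a,x0[1]+c) for a in g for c in g),key=cost)
    o=minimize(cost,b,method="Nelder-Mead",options=dict(initial_simplex=[b,(b[0]+.002,b[1]),(b[0],b[1]+.002)]))
    return o.x.round(4),round(o.fun/len(G),1)
E
python3 - <<'E'
from h import *
v=np.load("w1.npy"); s=dict(ee_pos=v[:3],ee_rot=v[3:]); W=cam("wrist",s);S=cam("scene");D=cam("side")
w=cv2.imread("pics/w1.png")[:,:,::-1]; sc=cv2.imread("pics/scene1.png")[:,:,::-1]; sd=cv2.imread("pics/side0.png")[:,:,::-1]
sc0=cv2.imread("pics/scene0.png")[:,:,::-1]
A,B,E_=(W,w),(S,sc),(D,sd)
for n,x0,z,r,vs in [("red",(.468,-.091),.057,.028,(A,B,E_)),("yel",(.643,-.081),.057,.028,(A,B,E_)),("blue",(.435,.229),.057,.028,(B,E_)),
  ("Srel",(.551,-.388),.011,.0505,(A,B,E_)),("Sblue",(.67,.073),.011,.0505,(B,E_)),("Sred",(.557,.37),.011,.0505,(B,E_))]:
    print(n,[fitrim([u],x0,z,r) for u in vs],fitrim(list(vs),x0,z,r))
# height check by two wrist views
P=lambda p,z:onz(W,p,z)[:2].round(4)
print("red handle",P((241,72),.035),"yel handle",P((363,44),.035),P((360,47),.03))
a,b=P((369,141),.085),P((393,172),.085); print("bar",a,b,(a+b)/2,np.linalg.norm(a-b),np.degrees(np.arctan2(*(b-a)[::-1])),"spout",P((404,186),.049))
print("plane",P((223,160),.03))
E
```

```text
red [(array([ 0.4698, -0.0945]), np.float64(75.8)), (array([ 0.4699, -0.0958]), np.float64(71.6)), (array([ 0.4705, -0.0953]), np.float64(81.4))] (array([ 0.4699, -0.0949]), np.float64(76.6))
yel [(array([ 0.6466, -0.0841]), np.float64(87.8)), (array([ 0.646 , -0.0848]), np.float64(79.0)), (array([ 0.6471, -0.0849]), np.float64(95.4))] (array([ 0.6464, -0.0844]), np.float64(87.5))
blue [(array([0.4359, 0.2257]), np.float64(76.5)), (array([0.436 , 0.2309]), np.float64(101.4))] (array([0.4353, 0.2281]), np.float64(91.2))
Srel [(array([ 0.5514, -0.3896]), np.float64(96.5)), (array([ 0.5515, -0.3898]), np.float64(77.5)), (array([ 0.5525, -0.379 ]), np.float64(125.1))] (array([ 0.5515, -0.3896]), np.float64(101.0))
Sblue [(array([0.6709, 0.071 ]), np.float64(101.0)), (array([0.6705, 0.0776]), np.float64(119.3))] (array([0.6706, 0.0717]), np.float64(112.8))
Sred [(array([0.5587, 0.3632]), np.float64(97.1)), (array([0.5573, 0.3707]), np.float64(100.7))] (array([0.5575, 0.3671]), np.float64(102.8))
red handle [ 0.4677 -0.1346] yel handle [ 0.609  -0.1049] [ 0.6062 -0.1072]
bar [ 0.6124 -0.21  ] [ 0.6401 -0.2439] [ 0.62625 -0.22695] 0.04377784827969504 -50.74742744905209 spout [ 0.6626 -0.268 ]
plane [ 0.4372 -0.2382]
```

Converted, 257 mm / 400 = 0.6425, 220 mm / 400 = 0.55.

Request:
drive_tool:
  commands: [0.0875,-0.05,0.075,0,0,0,1,0.1875,-0.1125,0.1625,0,0,0,1,0.2875,-0.175,0.25,0,0,0,1,0.3625,-0.215,0.325,0,0,0,1,0.3875,-0.225,0.375,0,0,0,1,0.3875,-0.225,0.4125,0,0,0,1,0.3875,-0.225,0.475,0,0,0,1,0.3875,-0.225,0.55,0,0,0,1,0.3875,-0.225,0.6125,0,0,0,1,0.3875,-0.225,0.6425,0,0,0,1]

```text
time: 2.05
ee_pos: [0.4695, -0.0937, 0.0161]
ee_rot: [0.707, 0.708, -0.0, -0.001]
contact_force: [0.9, 0.0, 0.6]
opening: 0.0951
grip_force: 0.0
```

Request:
drive_tool:
  commands: [0,0,0,0,0,0,1,0,0,0.005,0,0,0,1,0,0,0.005,0,0,0,0.2,0,0,0.005,0,0,0,0.2,0,0,0.005,0,0,0,0.2,0,0,0.005,0,0,0,-1,0,0,0.005,0,0,0,-1,0,0,0.005,0,0,0,-1,0,0,0.005,0,0,0,-1,0,0,0.005,0,0,0,-1]

```text
time: 3.05
ee_pos: [0.4699, -0.095, 0.0157]
ee_rot: [0.707, 0.707, -0.0, -0.0]
contact_force: [-0.7, -0.3, 2.8]
opening: 0.0559
grip_force: 30.0
```

Converted, 165 mm / 400 = 0.4125, -120 mm / 400 = -0.3.

Request:
drive_tool:
  commands: [0,0,-0.02,0,0,0,-1,0,0,-0.0625,0,0,0,-1,0,0,-0.125,0,0,0,-1,0,0,-0.2,0,0,0,-1,0.025,0.005,-0.2625,0,0,0,-1,0.075,0.0175,-0.3,0,0,0,-1,0.15,0.035,-0.325,0,0,0,-1,0.2375,0.0525,-0.325,0,0,0,-1,0.325,0.07,-0.325,0,0,0,-1,0.4125,0.0875,-0.325,0,0,0,-1]

```text
time: 4.05
ee_pos: [0.5051, 0.0714, 0.1462]
ee_rot: [0.707, 0.707, 0.0, 0.0]
contact_force: [0.2, -0.5, -0.8]
opening: 0.0557
grip_force: 30.0
```

Converted, 215 mm / 400 = 0.5375, 210 mm / 400 = 0.525.

Request:
drive_tool:
  commands: [0.0875,0.0175,0,0,0,0,-1,0.175,0.035,0,0,0,0,-1,0.2625,0.0525,0,0,0,0,-1,0.35,0.07,0,0,0,0,-1,0.425,0.09,0,0,0,0,-1,0.4875,0.1075,0,0,0,0,-1,0.525,0.12,0,0,0,0,-1,0.5375,0.125,0,0,0,0,-1,0.5375,0.125,0,0,0,0,-1,0.5375,0.125,0,0,0,0,-1]

```text
time: 5.05
ee_pos: [0.5548, 0.2841, 0.1456]
ee_rot: [0.707, 0.707, -0.0, -0.0]
contact_force: [-0.2, -0.1, -1.2]
opening: 0.0559
grip_force: 30.0
```

Run:
```python
from h import *
s=robot.observe(); im=robot.read_camera("wrist"); cv2.imwrite("pics/w2.png",im[:,:,::-1])
C=cam("wrist",s); print(s["time"],s["ee_pos"],s["ee_rot"].round(4),s["opening"])
sc=robot.read_camera("scene"); sd=robot.read_camera("side")
cv2.imwrite("pics/scene2.png",sc[:,:,::-1]);cv2.imwrite("pics/side2.png",sd[:,:,::-1])
np.save("w2.npy",np.r_[s["ee_pos"],s["ee_rot"]])
for u in [[(C,im)],[(cam("scene"),sc)],[(cam("side"),sd)]]: print("Sred",fitrim(u,(.558,.367),.011,.0505))
print("blue",fitrim([(cam("scene"),sc)],(.4355,.2285),.057,.028),fitrim([(C,im)],(.4355,.2285),.057,.028))
```

```text
5.05 [0.55484798 0.28406625 0.1456401 ] [ 7.073e-01  7.069e-01 -3.000e-04 -0.000e+00] 0.055872474557562064
Sred (array([0.5574, 0.3686]), np.float64(105.1))
Sred (array([0.5588, 0.3641]), np.float64(98.8))
Sred (array([0.5577, 0.37  ]), np.float64(110.9))
blue (array([0.436 , 0.2259]), np.float64(78.9)) (array([0.4192, 0.215 ]), np.float64(43.9))
```

View pics/w2.png

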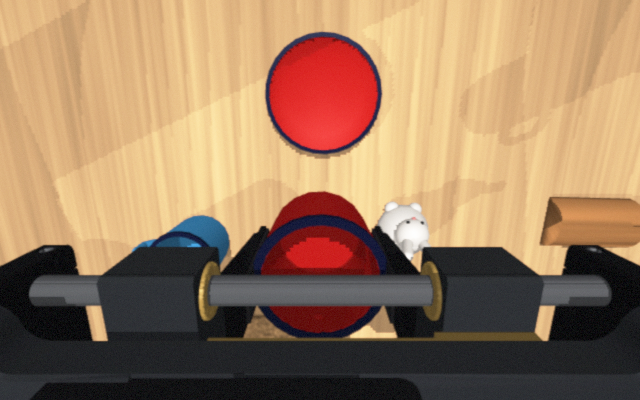

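The red saucer's rim is centred near (323,94), the held mug hangs straight between the fingers, and the bunny is clear at (403,225). Placing now.

Converted, 124 mm / 400 = 0.31, 123.5 mm / 400 = 0.3088.

Request:
drive_tool:
  commands: [0.05,0.0025,0,0,0,0,-1,0.1125,0.005,0.0375,0,0,0,-1,0.175,0.0063,0.0875,0,0,0,-1,0.205,0.0063,0.15,0,0,0,-1,0.21,0.0063,0.2125,0,0,0,-1,0.21,0.0063,0.2575,0,0,0,-1,0.21,0.0063,0.2875,0,0,0,-1,0.21,0.0063,0.3025,0,0,0,-1,0.21,0.0063,0.3088,0,0,0,-1,0.21,0.0063,0.31,0,0,0,-1]

```text
time: 6.2
ee_pos: [0.5579, 0.3692, 0.0221]
ee_rot: [0.707, 0.707, 0.0, 0.0]
contact_force: [0.4, 0.5, -0.3]
opening: 0.0561
grip_force: 30.0
```

Converted, 1 mm / 400 = 0.0025, 0.5 mm / 400 = 0.0013.

Request:
drive_tool:
  commands: [0,0,0,0,0,0,-1,0,0,0.0013,0,0,0,-1,0,0,0.0025,0,0,0,-1,0,0,0.0025,0,0,0,-1]

```text
time: 6.6
ee_pos: [0.5576, 0.369, 0.0209]
ee_rot: [0.707, 0.707, 0.0, 0.0]
contact_force: [-0.7, -0.1, -0.8]
opening: 0.0558
grip_force: 30.0
```

Converted, 1 mm / 400 = 0.0025, 0.5 mm / 400 = 0.0013.

Request:
drive_tool:
  commands: [0,0,0.0013,0,0,0,-1,0,0,0.0013,0,0,0,-1,0,0,0.0025,0,0,0,-1,0,0,0.0025,0,0,0,-1]

```text
time: 7.0
ee_pos: [0.5575, 0.3691, 0.0198]
ee_rot: [0.707, 0.707, 0.0, 0.0]
contact_force: [-1.2, 0.1, 0.9]
opening: 0.0562
grip_force: 30.0
```

Converted, 0.5 mm / 400 = 0.0013.

Request:
drive_tool:
  commands: [0,0,0.0013,0,0,0,-1,0,0,0.0013,0,0,0,-1,0,0,0.0013,0,0,0,0.25,0,0,0.0013,0,0,0,0.4,0,0,0.0013,0,0,0,0.9,0,0,0.0013,0,0,0,0.9]

```text
time: 7.6
ee_pos: [0.5575, 0.369, 0.019]
ee_rot: [0.707, 0.707, -0.0, 0.0]
contact_force: [0.2, -0.1, 0.3]
opening: 0.0771
grip_force: 0.0
```

Converted, -180 mm / 400 = -0.45, -160 mm / 400 = -0.4.

Request:
drive_tool:
  commands: [0,0,-0.02,0,0,0,0.9,0,0,-0.0625,0,0,0,0.9,0,0,-0.125,0,0,0,0.9,0,0,-0.2,0,0,0,0.9,-0.025,0,-0.275,0,0,0,1,-0.0875,0,-0.35,0,0,0,1,-0.175,0,-0.4,0,0,0,1,-0.2625,0.0125,-0.45,0,0,0,1,-0.275,0.0125,-0.45,0,0,0,1,-0.275,0.0125,-0.45,0,0,0,1]

```text
time: 8.6
ee_pos: [0.5628, 0.2583, 0.1999]
ee_rot: [0.708, 0.706, 0.001, 0.0]
contact_force: [-0.4, 1.1, 0.4]
opening: 0.0949
grip_force: 0.0
```

```bash
cat > look.py <<'E'
from h import *
import sys
def look(tag):
    s=robot.observe(); v={}
    for n in ["wrist","scene","side"]:
        i=robot.read_camera(n); cv2.imwrite(f"pics/{n}{tag}.png",i[:,:,::-1]); v[n]=(cam(n,s),i)
    print(s["time"],s["ee_pos"],s["ee_rot"].round(4),s["opening"]); return s,v
E
python3 - <<'E'
from look import *
s,v=look("3")
for n in v:
    print(n,"mug",fitrim([v[n]],(.558,.368),.061,.028),"sauc",fitrim([v[n]],(.558,.368),.011,.0505),"blue",fitrim([v[n]],(.4355,.2285),.057,.028),"Sblue",fitrim([v[n]],(.6705,.073),.011,.0505))
E
```

```text
8.6 [0.56275528 0.2583369  0.19991438] [7.077e-01 7.065e-01 6.000e-04 3.000e-04] 0.09485129475982648
wrist mug (array([0.557 , 0.3701]), np.float64(76.5)) sauc (array([0.5575, 0.3684]), np.float64(92.1)) blue (array([0.4361, 0.2288]), np.float64(62.3)) Sblue (array([0.7603, 0.0326]), np.float64(33.3))
scene mug (array([0.5579, 0.3666]), np.float64(70.4)) sauc (array([0.5581, 0.3653]), np.float64(89.0)) blue (array([0.4358, 0.2259]), np.float64(78.3)) Sblue (array([0.6708, 0.0713]), np.float64(89.3))
side mug (array([0.5569, 0.3726]), np.float64(84.8)) sauc (array([0.5575, 0.3699]), np.float64(99.9)) blue (array([0.436 , 0.2309]), np.float64(104.4)) Sblue (array([0.6708, 0.0773]), np.float64(117.0))
```

View pics/wrist3.png

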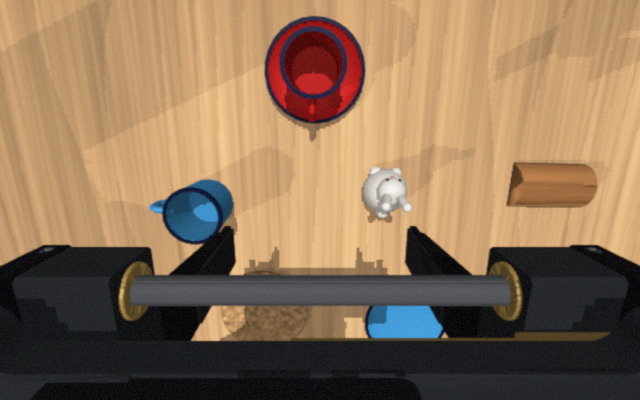

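The wrist view shows the red mug standing inside its saucer (rims around (313,62) and (315,72)). The blue mug is at (198,212) with its handle to the left at (155,207), and the bunny is untouched at (386,190). Next is the yellow mug, with its grip turned about 61°.

Converted, -343 mm / 400 = -0.8575, -190 mm / 400 = -0.475, 61 degrees / 120 = 0.5083.

Request:
drive_tool:
  commands: [-0.075,0.02,0,0,0,0.05,1,-0.175,0.045,0,0,0,0.1167,1,-0.275,0.07,0,0,0,0.1833,1,-0.375,0.095,0,0,0,0.25,1,-0.475,0.12,0,0,0,0.3083,1,-0.575,0.145,0,0,0,0.3667,1,-0.675,0.1675,0,0,0,0.4167,1,-0.7625,0.19,0.0125,0,0,0.4667,1,-0.8325,0.205,0.0375,0,0,0.5,1,-0.8575,0.21,0.0625,0,0,0.5083,1]

```text
time: 9.75
ee_pos: [0.647, -0.0854, 0.1727]
ee_rot: [0.969, 0.249, -0.0, -0.0]
contact_force: [-0.0, 0.7, 0.0]
opening: 0.0949
grip_force: 0.0
```

Request:
drive_tool:
  commands: [0,0,0,0,0,0,1,0,0,0,0,0,0,1]

```text
time: 9.95
ee_pos: [0.6464, -0.0825, 0.1737]
ee_rot: [0.968, 0.252, -0.0, -0.0]
contact_force: [0.1, 0.2, 0.7]
opening: 0.0954
grip_force: 0.0
```

```bash
cat > goto.py <<'E'
from h import *
def shift(s,P): return (R.from_quat(s["ee_rot"]).as_matrix().T@(np.array(P)-s["ee_pos"])*1000).round(1)
def info(s): 
    M=R.from_quat(s["ee_rot"]).as_matrix(); print("t",s["time"],"pos",s["ee_pos"].round(4),"close dir",np.degrees(np.arctan2(M[1,1],M[0,1])).round(1),"tilt",M[2].round(4))
E
python3 - <<'E'
from look import *; from goto import *
s,v=look("4"); info(s); print("to yel",shift(s,(.6464,-.0844,.0157)),s["joints"].round(2))
for n in v: print(n,fitrim([v[n]],(.6464,-.0844),.057,.028))
E
```

```text
9.95 [ 0.6463849  -0.08251841  0.17365138] [ 9.679e-01  2.515e-01 -5.000e-04 -4.000e-04] 0.0953608640139459
t 9.95 pos [ 0.6464 -0.0825  0.1737] close dir -60.9 tilt [-7.e-04 -1.e-03 -1.e+00]
to yel [ -0.8   1.8 158. ] [-0.23  0.57  1.53  0.    1.04  0.83]
wrist (array([ 0.6472, -0.0839]), np.float64(62.6))
scene (array([ 0.6463, -0.0847]), np.float64(81.2))
side (array([ 0.6467, -0.0858]), np.float64(103.6))
```

View pics/wrist4.png

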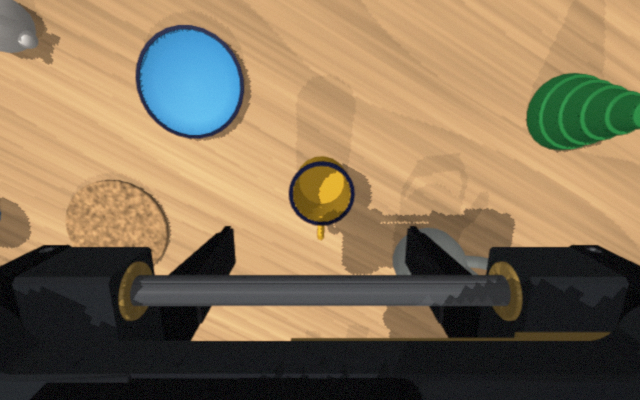

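The yellow mug's rim is at (321,193) and its handle at (321,232), perpendicular to the closing line, so the yaw is right. Descending.

Converted, 158 mm / 400 = 0.395, 157 mm / 400 = 0.3925.

Request:
drive_tool:
  commands: [-0.0025,0.0038,0.0375,0,0,0,1,-0.0025,0.0038,0.1125,0,0,0,1,-0.0025,0.0038,0.2,0,0,0,1,-0.0025,0.0038,0.2875,0,0,0,1,-0.0025,0.0038,0.35,0,0,0,1,-0.0025,0.0038,0.38,0,0,0,1,-0.0025,0.0038,0.3925,0,0,0,1,-0.0025,0.0038,0.395,0,0,0,0.2,-0.0025,0.0038,0.395,0,0,0,0.2,-0.0025,0.0038,0.395,0,0,0,0.2]

```text
time: 11.1
ee_pos: [0.647, -0.0858, 0.0174]
ee_rot: [0.968, 0.25, 0.001, 0.0]
contact_force: [1.0, -0.0, -0.6]
opening: 0.0766
grip_force: 0.0
```

Request:
drive_tool:
  commands: [0,0,0,0,0,0,0.2,0,0,0,0,0,0,-1,0,0,0,0,0,0,-1,0,0,0,0,0,0,-1,0,0,0,0,0,0,-1,0,0,0,0,0,0,-1]

```text
time: 11.7
ee_pos: [0.6465, -0.0858, 0.0165]
ee_rot: [0.968, 0.25, 0.0, 0.0]
contact_force: [-1.4, 0.9, 5.8]
opening: 0.0557
grip_force: 30.0
```

Run:
```python
from goto import *
s=robot.observe(); info(s); print(s["opening"],s["grip_force"]); print(shift(s,(.5515,-.3896,.15)))
```

```text
t 11.7 pos [ 0.6465 -0.0858  0.0165] close dir -61.0 tilt [ 4.e-04  3.e-04 -1.e+00]
0.05569597652108518 29.988581655898088
[-230.3  219.7 -133.5]
```

Converted, -134 mm / 400 = -0.335, -126 mm / 400 = -0.315.

Request:
drive_tool:
  commands: [0,0,-0.02,0,0,0,-1,0,0,-0.0625,0,0,0,-1,0,0,-0.125,0,0,0,-1,0,0,-0.2,0,0,0,-1,-0.0125,0.0125,-0.27,0,0,0,-1,-0.05,0.0475,-0.315,0,0,0,-1,-0.105,0.1,-0.335,0,0,0,-1,-0.175,0.1675,-0.335,0,0,0,-1,-0.245,0.2325,-0.335,0,0,0,-1,-0.315,0.3,-0.335,0,0,0,-1]

```text
time: 12.7
ee_pos: [0.5937, -0.2531, 0.1505]
ee_rot: [0.968, 0.251, 0.0, 0.0]
contact_force: [0.3, -0.3, -1.1]
opening: 0.0559
grip_force: 30.0
```

Request:
drive_tool:
  commands: [-0.0675,0.065,0,0,0,0,-1,-0.135,0.13,0,0,0,0,-1,-0.195,0.185,0,0,0,0,-1,-0.2375,0.225,0,0,0,0,-1,-0.2575,0.245,0,0,0,0,-1,-0.26,0.25,0,0,0,0,-1,-0.26,0.25,0,0,0,0,-1]

```text
time: 13.4
ee_pos: [0.5521, -0.3891, 0.1501]
ee_rot: [0.968, 0.25, 0.0, -0.0]
contact_force: [1.2, -0.0, 0.0]
opening: 0.056
grip_force: 30.0
```

Run:
```python
from goto import *
s=robot.observe(); info(s); print(s["opening"],s["grip_force"],s["contact_force"]); print(shift(s,(.5515,-.3896,.0205)))
```

```text
t 13.4 pos [ 0.5521 -0.3891  0.1501] close dir -61.0 tilt [ 2.e-04 -3.e-04 -1.e+00]
0.05601103418974561 29.985912926256333 [ 1.16794601 -0.0195015   0.00298373]
[-8.000e-01  1.000e-01  1.296e+02]
```

Converted, 129 mm / 400 = 0.3225, 128.5 mm / 400 = 0.3213.

Request:
drive_tool:
  commands: [-0.0025,0,0.0375,0,0,0,-1,-0.0025,0,0.1125,0,0,0,-1,-0.0025,0,0.1875,0,0,0,-1,-0.0025,0,0.25,0,0,0,-1,-0.0025,0,0.2875,0,0,0,-1,-0.0025,0,0.3075,0,0,0,-1,-0.0025,0,0.3175,0,0,0,-1,-0.0025,0,0.32,0,0,0,-1,-0.0025,0,0.3213,0,0,0,-1,-0.0025,0,0.3225,0,0,0,-1]

```text
time: 14.4
ee_pos: [0.5513, -0.3905, 0.022]
ee_rot: [0.968, 0.25, 0.0, 0.001]
contact_force: [-0.2, 0.2, -0.2]
opening: 0.0558
grip_force: 30.0
```

Converted, 0.5 mm / 400 = 0.0013.

Request:
drive_tool:
  commands: [0,0,0,0,0,0,-1,0,0,0,0,0,0,-1,0,0,0.0013,0,0,0,-1,0,0,0.0013,0,0,0,-1]

```text
time: 14.8
ee_pos: [0.551, -0.3902, 0.0207]
ee_rot: [0.968, 0.25, 0.0, 0.0]
contact_force: [-0.3, 0.3, -0.6]
opening: 0.056
grip_force: 30.0
```

Converted, 1 mm / 400 = 0.0025, 0.5 mm / 400 = 0.0013.

Request:
drive_tool:
  commands: [0,0,0.0013,0,0,0,-1,0,0,0.0013,0,0,0,-1,0,0,0.0025,0,0,0,-1,0,0,0.0025,0,0,0,-1]

```text
time: 15.2
ee_pos: [0.5511, -0.3902, 0.0205]
ee_rot: [0.968, 0.25, 0.0, 0.0]
contact_force: [-2.0, 2.3, 8.1]
opening: 0.056
grip_force: 30.0
```

Converted, -150 mm / 400 = -0.375, -140 mm / 400 = -0.35.

Request:
drive_tool:
  commands: [0,0,0,0,0,0,0.25,0,0,0,0,0,0,0.4,0,0,0,0,0,0,0.9,0,0,0,0,0,0,0.9,0,0,-0.02,0,0,0,0.9,0,0,-0.075,0,0,0,0.9,0,0,-0.1625,0,0,0,0.9,0,0,-0.2625,0,0,0,1,0,0,-0.35,0,0,0,1,0,0,-0.375,0,0,0,1]

```text
time: 16.2
ee_pos: [0.552, -0.391, 0.1745]
ee_rot: [0.968, 0.25, 0.002, 0.003]
contact_force: [0.6, -0.2, -0.0]
opening: 0.0949
grip_force: 0.0
```

Run:
```python
from look import *; from goto import *
s,v=look("5"); info(s)
for n in v: print(n,"mug",fitrim([v[n]],(.5515,-.39),.061,.028),"sauc",fitrim([v[n]],(.5515,-.39),.011,.0505),"Sblue",fitrim([v[n]],(.6705,.073),.011,.0505))
W3=cam("wrist",dict(ee_pos=np.array([.56275528,.2583369,.19991438]),ee_rot=np.array([.7077,.7065,.0006,.0003])))
for p,z in [((153,207),.035),((155,207),.045)]:
    q=onz(W3,p,z); d=q[:2]-(.436,.2288); print(q.round(4),np.degrees(np.arctan2(d[1],d[0])),np.hypot(*d))
print(shift(s,(.436,.2288,.17)))
```

```text
16.2 [ 0.55199122 -0.39098196  0.17447418] [0.9681 0.2504 0.0018 0.0026] 0.09490581318141739
t 16.2 pos [ 0.552  -0.391   0.1745] close dir -61.0 tilt [ 0.0022  0.0059 -1.    ]
wrist mug (array([ 0.5516, -0.389 ]), np.float64(66.0)) sauc (array([ 0.5515, -0.389 ]), np.float64(94.5)) Sblue (array([0.6585, 0.061 ]), np.float64(100.0))
scene mug (array([ 0.5511, -0.3896]), np.float64(71.5)) sauc (array([ 0.552 , -0.3899]), np.float64(85.3)) Sblue (array([0.6708, 0.0709]), np.float64(105.7))
side mug (array([ 0.5519, -0.3974]), np.float64(103.7)) sauc (array([ 0.5514, -0.3823]), np.float64(125.2)) Sblue (array([0.6701, 0.0773]), np.float64(121.4))
[0.3864 0.2322 0.035 ] 176.0352446897829 0.049718946914483746
[0.3937 0.2352 0.045 ] 171.4257298936816 0.042752008132319747
[ 199.  -598.3    1.4]
```

Converted, -380 mm / 400 = -0.95, -180 mm / 400 = -0.45.

Request:
drive_tool:
  commands: [0.0175,-0.05,0,0,0,0,1,0.05,-0.15,0,0,0,0,1,0.0825,-0.25,0,0,0,0,1,0.1175,-0.35,0,0,0,0,1,0.15,-0.45,0,0,0,0,1,0.1825,-0.55,0,0,0,0,1,0.2175,-0.65,0,0,0,0,1,0.25,-0.75,0,0,0,0,1,0.2825,-0.85,0,0,0,0,1,0.3175,-0.95,0,0,0,0,1]

```text
time: 17.35
ee_pos: [0.4764, 0.0053, 0.1682]
ee_rot: [0.968, 0.25, -0.001, -0.001]
contact_force: [2.0, 0.5, -0.1]
opening: 0.0951
grip_force: 0.0
```

Converted, -218 mm / 400 = -0.545, -213 mm / 400 = -0.5325, 35 degrees / 120 = 0.2917.

Request:
drive_tool:
  commands: [0.0325,-0.1,0,0,0,0.0417,1,0.0675,-0.2,0,0,0,0.1,1,0.1,-0.3,0,0,0,0.1583,1,0.1325,-0.4,0,0,0,0.2167,1,0.1625,-0.4875,0,0,0,0.2583,1,0.1775,-0.5325,0,0,0,0.2833,1,0.18,-0.545,0,0,0,0.2917,1,0.18,-0.545,0,0,0,0.2917,1,0.18,-0.545,0,0,0,0.2917,1]

```text
time: 18.25
ee_pos: [0.435, 0.2285, 0.169]
ee_rot: [0.999, -0.052, -0.001, 0.0]
contact_force: [-0.2, 0.3, 0.0]
opening: 0.095
grip_force: 0.0
```

Run:
```python
from look import *; from goto import *
s,v=look("6"); info(s); p,_=fitrim([v["wrist"]],(.436,.2288),.057,.028); print(fitrim([v["wrist"]],(.436,.2288),.057,.028),fitrim([v["side"]],(.436,.2288),.057,.028),shift(s,(*p,.016)),s["joints"].round(2))
cv2.imwrite("pics/w6c.png",v["wrist"][1][60:300,180:460,::-1])
```

```text
18.25 [0.43499983 0.22848006 0.16901861] [ 9.986e-01 -5.200e-02 -6.000e-04  3.000e-04] 0.09504406098890822
t 18.25 pos [0.435  0.2285 0.169 ] close dir -96.0 tilt [-1.1e-03  7.0e-04 -1.0e+00]
(array([0.4357, 0.2288]), np.float64(70.9)) (array([0.4372, 0.2295]), np.float64(85.6)) [  0.8  -0.5 153. ] [ 0.35  0.36  1.93 -0.    0.85  2.02]
```

View pics/w6c.png

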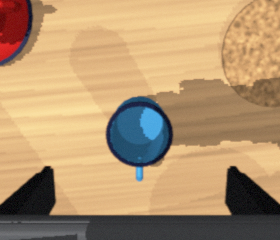

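The blue mug (crop pixel (139,134), full picture (319,194)) is centred, with its handle straight down at (140,170), so the yaw is right.

Converted, 153 mm / 400 = 0.3825, 152 mm / 400 = 0.38.

Request:
drive_tool:
  commands: [0.0025,0,0.0375,0,0,0,1,0.0025,0,0.1125,0,0,0,1,0.0025,0,0.2,0,0,0,1,0.0025,0,0.2875,0,0,0,1,0.0025,0,0.345,0,0,0,1,0.0025,0,0.37,0,0,0,1,0.0025,0,0.38,0,0,0,1,0.0025,0,0.3825,0,0,0,0.2,0.0025,0,0.3825,0,0,0,0.2,0.0025,0,0.3825,0,0,0,0.2]

```text
time: 19.4
ee_pos: [0.4366, 0.2293, 0.0176]
ee_rot: [0.999, -0.052, 0.001, -0.0]
contact_force: [0.6, 0.4, -0.1]
opening: 0.0764
grip_force: 0.0
```

Request:
drive_tool:
  commands: [0,0,0,0,0,0,0.2,0,0,0,0,0,0,-1,0,0,0,0,0,0,-1,0,0,0,0,0,0,-1,0,0,0,0,0,0,-1,0,0,0,0,0,0,-1]

```text
time: 20.0
ee_pos: [0.4362, 0.2292, 0.0169]
ee_rot: [0.999, -0.052, 0.0, -0.0]
contact_force: [-0.8, -0.7, 5.5]
opening: 0.0558
grip_force: 30.0
```

Run:
```python
from goto import *
s=robot.observe(); info(s); print(s["opening"],s["grip_force"]); print(shift(s,(.6705,.073,.15)),shift(s,(.6,.03,.15)))
```

```text
t 20.0 pos [0.4362 0.2292 0.0169] close dir -96.0 tilt [ 4.e-04 -1.e-04 -1.e+00]
0.05580105606074994 30.000594318844378
[ 249.4  130.9 -133. ] [ 183.7  181.  -133. ]
```

Converted, 142 mm / 400 = 0.355, -133 mm / 400 = -0.3325.

Request:
drive_tool:
  commands: [0,0,-0.02,0,0,0,-1,0,0,-0.0625,0,0,0,-1,0,0,-0.125,0,0,0,-1,0,0,-0.2,0,0,0,-1,0.02,0.015,-0.27,0,0,0,-1,0.07,0.055,-0.315,0,0,0,-1,0.14,0.1125,-0.3325,0,0,0,-1,0.215,0.175,-0.3325,0,0,0,-1,0.29,0.2375,-0.3325,0,0,0,-1,0.355,0.29,-0.3325,0,0,0,-1]

```text
time: 21.0
ee_pos: [0.5662, 0.0975, 0.1502]
ee_rot: [0.999, -0.053, 0.0, -0.0]
contact_force: [0.6, 0.5, -0.1]
opening: 0.0563
grip_force: 30.0
```

Converted, 28 mm / 400 = 0.07, 22 mm / 400 = 0.055.

Request:
drive_tool:
  commands: [0.05,0.04,0,0,0,0,-1,0.07,0.055,0,0,0,0,-1,0.07,0.055,0,0,0,0,-1,0.07,0.055,0,0,0,0,-1]

```text
time: 21.4
ee_pos: [0.5899, 0.0749, 0.1496]
ee_rot: [0.999, -0.052, -0.0, -0.0]
contact_force: [-0.1, 0.3, -2.2]
opening: 0.056
grip_force: 30.0
```

Run:
```python
from look import *; from goto import *
s,v=look("7"); info(s); p,c=fitrim([v["wrist"]],(.6705,.073),.011,.0505); print(p,c,s["opening"],shift(s,(*p,.0209)))
for n in ["scene","side"]: print(fitrim([v[n]],(.6705,.073),.011,.0505))
```

```text
21.4 [0.58989506 0.07486609 0.14963322] [ 9.986e-01 -5.220e-02 -4.000e-04 -1.000e-04] 0.056042323838683156
t 21.4 pos [0.5899 0.0749 0.1496] close dir -96.0 tilt [-8.e-04 -1.e-04 -1.e+00]
[0.6692 0.0739] 110.7 0.056042323838683156 [ 79.1  -7.3 128.7]
(array([0.6709, 0.071 ]), np.float64(101.8))
(array([0.6702, 0.0773]), np.float64(119.3))
```

Converted, 127 mm / 400 = 0.3175, 79.5 mm / 400 = 0.1988.

Request:
drive_tool:
  commands: [0.05,-0.005,0,0,0,0,-1,0.1125,-0.01,0.025,0,0,0,-1,0.17,-0.015,0.075,0,0,0,-1,0.1975,-0.0175,0.145,0,0,0,-1,0.1988,-0.0175,0.2125,0,0,0,-1,0.1988,-0.0175,0.2625,0,0,0,-1,0.1988,-0.0175,0.295,0,0,0,-1,0.1988,-0.0175,0.31,0,0,0,-1,0.1988,-0.0175,0.315,0,0,0,-1,0.1988,-0.0175,0.3175,0,0,0,-1]

```text
time: 22.55
ee_pos: [0.6709, 0.073, 0.0234]
ee_rot: [0.999, -0.052, 0.001, -0.0]
contact_force: [-0.1, -0.6, -0.8]
opening: 0.0558
grip_force: 30.0
```

Request:
drive_tool:
  commands: [0,0,0,0,0,0,-1,0,0,0.0013,0,0,0,-1,0,0,0.0025,0,0,0,-1,0,0,0.0025,0,0,0,-1]

```text
time: 22.95
ee_pos: [0.6706, 0.0728, 0.0219]
ee_rot: [0.999, -0.052, 0.0, -0.0]
contact_force: [-0.4, -0.4, -1.3]
opening: 0.0554
grip_force: 30.0
```

Request:
drive_tool:
  commands: [0,0,0.0013,0,0,0,-1,0,0,0.0025,0,0,0,-1,0,0,0.0025,0,0,0,-1,0,0,0.0025,0,0,0,-1]

```text
time: 23.35
ee_pos: [0.6707, 0.0728, 0.021]
ee_rot: [0.999, -0.052, 0.0, 0.0]
contact_force: [-2.7, -0.5, 5.1]
opening: 0.0561
grip_force: 30.0
```

Converted, 0.4 mm / 400 = 0.001.

Request:
drive_tool:
  commands: [0,0,0.001,0,0,0,-1,0,0,0.001,0,0,0,-1,0,0,0.001,0,0,0,-1]

```text
time: 23.65
ee_pos: [0.6707, 0.0728, 0.021]
ee_rot: [0.999, -0.052, 0.0, 0.0]
contact_force: [-2.9, -0.4, 8.2]
opening: 0.056
grip_force: 30.0
```

Converted, -165 mm / 400 = -0.4125, -140 mm / 400 = -0.35.

Request:
drive_tool:
  commands: [0,0,0,0,0,0,0.25,0,0,0,0,0,0,0.4,0,0,0,0,0,0,0.9,0,0,0,0,0,0,0.9,0,0,-0.02,0,0,0,0.9,0,0,-0.075,0,0,0,0.9,0,0,-0.1625,0,0,0,0.9,0,0,-0.2625,0,0,0,1,0,0,-0.35,0,0,0,1,0,0,-0.4125,0,0,0,1]

```text
time: 24.65
ee_pos: [0.6709, 0.0729, 0.1886]
ee_rot: [0.999, -0.052, 0.002, -0.0]
contact_force: [-0.2, 1.2, 0.0]
opening: 0.0949
grip_force: 0.0
```

Converted, 303 mm / 400 = 0.7575, 290 mm / 400 = 0.725, -80 degrees / 120 = -0.6667.

Request:
drive_tool:
  commands: [-0.0025,0.05,-0.025,0,0,-0.0667,1,-0.0075,0.15,-0.0375,0,0,-0.1333,1,-0.0125,0.25,-0.0375,0,0,-0.2,1,-0.0175,0.35,-0.0375,0,0,-0.2667,1,-0.02,0.45,-0.0375,0,0,-0.3333,1,-0.025,0.55,-0.0375,0,0,-0.4,1,-0.0275,0.65,-0.0375,0,0,-0.4667,1,-0.03,0.725,-0.0375,0,0,-0.5333,1,-0.03,0.7575,-0.0375,0,0,-0.6,1,-0.03,0.7575,-0.0375,0,0,-0.6667,1]

```text
time: 25.65
ee_pos: [0.6264, -0.2295, 0.2007]
ee_rot: [0.798, 0.603, 0.0, 0.0]
contact_force: [-0.2, 1.0, -0.2]
opening: 0.0951
grip_force: 0.0
```

Converted, -55 degrees / 120 = -0.4583.

Request:
drive_tool:
  commands: [0,0,0,0,0,-0.0667,1,0,0,0,0,0,-0.1333,1,0,0,0,0,0,-0.2,1,0,0,0,0,0,-0.2667,1,0,0,0,0,0,-0.3333,1,0,0,0,0,0,-0.4,1,0,0,0,0,0,-0.45,1,0,0,0,0,0,-0.4583,1,0,0,0,0,0,-0.4583,1]

```text
time: 26.55
ee_pos: [0.6269, -0.2272, 0.2006]
ee_rot: [0.431, 0.902, 0.0, 0.0]
contact_force: [0.4, -0.0, 0.7]
opening: 0.095
grip_force: 0.0
```

Run:
```python
from look import *; from goto import *
s,v=look("8"); info(s); print(s["joints"].round(2),list(s["ee_pos"]),list(s["ee_rot"]))
for n in ["scene","side"]: print(n,"mug",fitrim([v[n]],(.6705,.073),.061,.028),"sauc",fitrim([v[n]],(.6705,.073),.011,.0505))
```

```text
26.55 [ 0.62692307 -0.22720317  0.20064451] [4.315e-01 9.021e-01 0.000e+00 2.000e-04] 0.09503549110072375
t 26.55 pos [ 0.6269 -0.2272  0.2006] close dir 38.9 tilt [-3.e-04  2.e-04 -1.e+00]
[-0.45  0.56  1.46  0.    1.11 -1.13] [np.float64(0.6269230686952995), np.float64(-0.2272031691125693), np.float64(0.2006445050277765)] [np.float64(0.43148261211319167), np.float64(0.902121231367717), np.float64(3.1156446673919265e-05), np.float64(0.00019593071961168654)]
scene mug (array([0.6693, 0.0705]), np.float64(78.4)) sauc (array([0.671 , 0.0714]), np.float64(88.2))
side mug (array([0.6699, 0.0753]), np.float64(108.5)) sauc (array([0.6708, 0.0768]), np.float64(114.0))
```

View pics/wrist8.png

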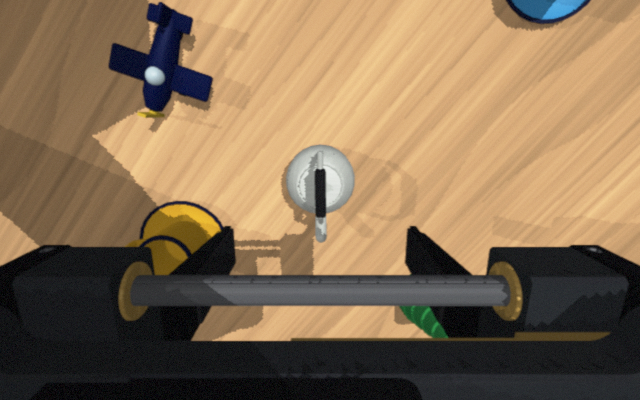

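View pics/scene8.png

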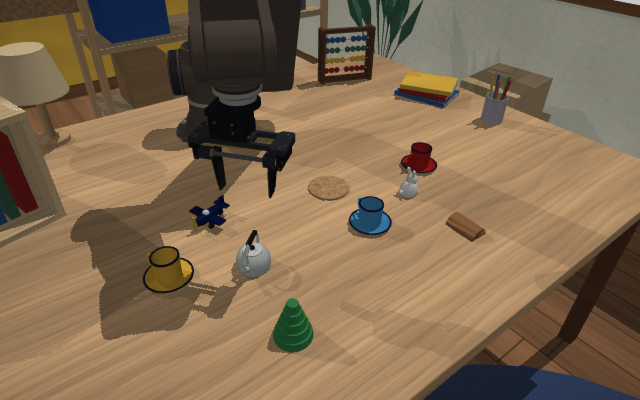

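The wrist view shows the kettle bar vertical in the picture from (320,170) to (321,216), so it is square to the closing line. The scene view shows all three mugs upright on their own saucers and the bunny and aeroplane unmoved; the mat at (329,187) is free.

Run:
```python
from goto import *
s=robot.observe(); W=cam("wrist",s); S=cam("scene")
im=cv2.imread("pics/wrist8.png"); sc=cv2.imread("pics/scene8.png")
def dark(i,x0,x1,y0,y1,t=50):
    m=i[y0:y1,x0:x1].max(axis=2)<t; n,l,st,c=cv2.connectedComponentsWithStats(m.astype(np.uint8)); k=1+np.argmax(st[1:,4]); return st[k]+[x0,y0,0,0,0],c[k]+[x0,y0]
a,ca=dark(im,290,350,140,225); b,cb=dark(sc,240,268,226,250); print(a,ca,b,cb)
x,e=tri([ray(W,ca),ray(S,cb)]); print("bar",x.round(4),e, onz(W,ca,.083))
p=onz(W,ca,.083); print(shift(s,(p[0],p[1],.063)))
w=cv2.imread("pics/w1.png"); 
# mat by wrist picture 0
W0=cam("wrist",dict(ee_pos=np.array([.62484,.00004,.2142]),ee_rot=np.array([.707116,.707097,-.000247,-.0003])))
i=cv2.cvtColor(cv2.imread("pics/wrist0.png"),cv2.COLOR_BGR2GRAY)
for p in [(150,95),(251,97),(200,42),(203,148)]: print(onz(W0,p,.006).round(4))
D=cam("side")
print("mat two view",tri([ray(W0,(201,95)),ray(S,(329,187.5)),ray(D,(334.5,231.5))]))
```

```text
[315 170  11  47 426] [319.92253521 192.83098592] [246 230  11  20  87] [251.29885057 239.31034483]
bar [ 0.6272 -0.2283  0.0765] [np.float64(0.00013506151426778492), np.float64(0.00013506151426786285)] [ 0.62627619 -0.22688645  0.083     ]
[  0.7  -0.3 137.4]
[0.4382 0.0887 0.006 ]
[0.5488 0.0865 0.006 ]
[0.4981 0.142  0.006 ]
[0.491  0.0309 0.006 ]
mat two view (array([0.49188364, 0.08808342, 0.00104987]), [np.float64(0.0009351012423325833), np.float64(0.0009628244324294945), np.float64(0.00016742282284551023)])
```

Converted, 138 mm / 400 = 0.345, 134 mm / 400 = 0.335.

Request:
drive_tool:
  commands: [0.0013,0,0.0375,0,0,0,1,0.0013,0,0.1125,0,0,0,1,0.0013,0,0.2,0,0,0,1,0.0013,0,0.27,0,0,0,1,0.0013,0,0.3125,0,0,0,1,0.0013,0,0.335,0,0,0,1,0.0013,0,0.345,0,0,0,0.2,0.0013,0,0.345,0,0,0,-0.2,0.0013,0,0.345,0,0,0,-0.5,0.0013,0,0.345,0,0,0,-0.6]

```text
time: 27.7
ee_pos: [0.6271, -0.227, 0.0633]
ee_rot: [0.431, 0.903, 0.0, 0.001]
contact_force: [0.5, 0.9, 0.8]
opening: 0.0684
grip_force: 0.0
```

Request:
drive_tool:
  commands: [0,0,0,0,0,0,-0.6,0,0,0,0,0,0,-0.7,0,0,0,0,0,0,-1,0,0,0,0,0,0,-1,0,0,0,0,0,0,-1,0,0,0,0,0,0,-1,0,0,0,0,0,0,-1]

```text
time: 28.4
ee_pos: [0.6266, -0.2269, 0.0622]
ee_rot: [0.431, 0.903, 0.0, 0.0]
contact_force: [1.5, -1.4, 0.8]
opening: 0.0128
grip_force: 0.0
```

Run:
```python
from goto import *
s=robot.observe(); info(s); print(s["opening"],s["grip_force"],s["contact_force"]); print(shift(s,(.46,.02,.2)),shift(s,(.4935,.087,.2)))
```

```text
t 28.4 pos [ 0.6266 -0.2269  0.0622] close dir 39.0 tilt [-0.  0. -1.]
0.012837102885539058 0.0 [ 1.53909193 -1.42298602  0.78069418]
[ 296.7   25.9 -137.8] [ 327.7   94.1 -137.8]
```

Still closing; wait a little.

Request:
drive_tool:
  commands: [0,0,0,0,0,0,-1,0,0,0,0,0,0,-1,0,0,0,0,0,0,-1]

```text
time: 28.7
ee_pos: [0.6266, -0.2268, 0.0622]
ee_rot: [0.43, 0.903, 0.0, 0.0]
contact_force: [-0.1, -0.2, -0.7]
opening: 0.01
grip_force: 30.0
```

Converted, -138 mm / 400 = -0.345, -132 mm / 400 = -0.33.

Request:
drive_tool:
  commands: [0,0,-0.015,0,0,0,-1,0,0,-0.05,0,0,0,-1,0,0,-0.1,0,0,0,-1,0,0,-0.1625,0,0,0,-1,0,0,-0.23,0,0,0,-1,0.015,0.005,-0.29,0,0,0,-1,0.055,0.02,-0.33,0,0,0,-1,0.115,0.0425,-0.345,0,0,0,-1,0.185,0.07,-0.345,0,0,0,-1,0.255,0.0975,-0.345,0,0,0,-1]

```text
time: 29.7
ee_pos: [0.5924, -0.1222, 0.2018]
ee_rot: [0.431, 0.902, 0.0, 0.001]
contact_force: [0.0, 0.1, -1.2]
opening: 0.01
grip_force: 30.0
```

Request:
drive_tool:
  commands: [0.07,0.0275,0,0,0,0,-1,0.14,0.055,0,0,0,0,-1,0.21,0.0825,0,0,0,0,-1,0.275,0.1075,0,0,0,0,-1,0.325,0.125,0,0,0,0,-1,0.355,0.135,0,0,0,0,-1,0.365,0.1375,0,0,0,0,-1,0.365,0.1375,0,0,0,0,-1,0.365,0.1375,0,0,0,0,-1]

```text
time: 30.6
ee_pos: [0.544, 0.0243, 0.2004]
ee_rot: [0.431, 0.902, 0.0, 0.0]
contact_force: [-0.5, -0.0, -1.4]
opening: 0.0093
grip_force: 30.0
```

Run:
```python
from look import *; from goto import *
s,v=look("9"); info(s); print(s["joints"].round(2),proj(v["wrist"][0],circ(.4935,.087,.006,.055,8)).round(0))
```

```text
30.6 [0.54397176 0.02434285 0.20042248] [4.307e-01 9.025e-01 0.000e+00 2.000e-04] 0.009297123205065629
t 30.6 pos [0.544  0.0243 0.2004] close dir 39.0 tilt [-4.e-04  2.e-04 -1.e+00]
[-0.08  0.39  1.77 -0.    0.97 -0.76] [[360. 135.]
 [372.  96.]
 [354.  59.]
 [315.  46.]
 [279.  67.]
 [269. 108.]
 [289. 143.]
 [326. 154.]]
```

View pics/wrist9.png

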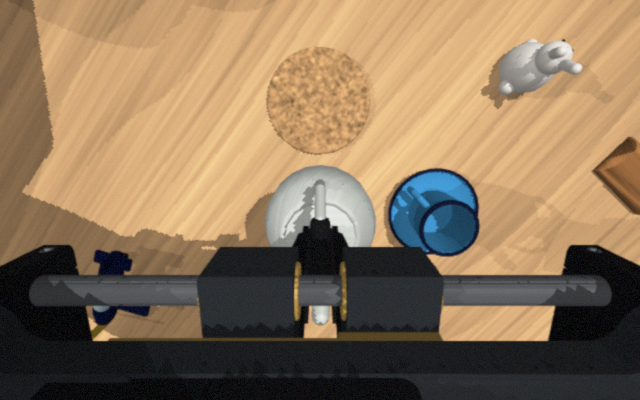

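The mat is in view spanning columns 267–372 and rows 46–154, within 1–2 px of the prediction for centre (0.4935, 0.087). The kettle hangs straight at (321,210).

Converted, 130.5 mm / 400 = 0.3263, 129.5 mm / 400 = 0.3238.

Request:
drive_tool:
  commands: [0.0375,0,0,0,0,0,-1,0.1,0,0.025,0,0,0,-1,0.1625,0,0.075,0,0,0,-1,0.1975,0,0.145,0,0,0,-1,0.2013,0,0.2125,0,0,0,-1,0.2013,0,0.2675,0,0,0,-1,0.2013,0,0.3,0,0,0,-1,0.2013,0,0.3175,0,0,0,-1,0.2013,0,0.3238,0,0,0,-1,0.2013,0,0.3263,0,0,0,-1]

```text
time: 31.75
ee_pos: [0.493, 0.0877, 0.07]
ee_rot: [0.431, 0.903, 0.0, 0.0]
contact_force: [0.3, 0.3, -0.9]
opening: 0.0094
grip_force: 30.0
```

Converted, 0.5 mm / 400 = 0.0013.

Request:
drive_tool:
  commands: [0,0,0,0,0,0,-1,0,0,0,0,0,0,-1,0,0,0.0013,0,0,0,-1,0,0,0.0013,0,0,0,-1]

```text
time: 32.15
ee_pos: [0.4931, 0.0876, 0.0695]
ee_rot: [0.431, 0.903, 0.0, 0.0]
contact_force: [-0.5, -0.6, -2.6]
opening: 0.01
grip_force: 30.0
```

Converted, 1 mm / 400 = 0.0025, 0.5 mm / 400 = 0.0013.

Request:
drive_tool:
  commands: [0,0,0.0013,0,0,0,-1,0,0,0.0025,0,0,0,-1,0,0,0.0025,0,0,0,-1]

```text
time: 32.45
ee_pos: [0.493, 0.0876, 0.0682]
ee_rot: [0.431, 0.903, 0.0, 0.0]
contact_force: [-0.4, -0.3, -0.5]
opening: 0.0097
grip_force: 30.0
```

Converted, 0.4 mm / 400 = 0.001.

Request:
drive_tool:
  commands: [0,0,0.001,0,0,0,-1,0,0,0.001,0,0,0,-1,0,0,0.001,0,0,0,-1]

```text
time: 32.75
ee_pos: [0.493, 0.0876, 0.0681]
ee_rot: [0.43, 0.903, 0.0, 0.0]
contact_force: [-1.7, 0.5, 4.9]
opening: 0.0097
grip_force: 30.0
```

Converted, -115 mm / 400 = -0.2875, -90 mm / 400 = -0.225.

Request:
drive_tool:
  commands: [0,0,0,0,0,0,-0.65,0,0,0,0,0,0,-0.5,0,0,0,0,0,0,-0.2,0,0,0,0,0,0,0.2,0,0,0,0,0,0,0.2,0,0,-0.015,0,0,0,0.2,0,0,-0.0625,0,0,0,0.2,0,0,-0.1375,0,0,0,0.5,0,0,-0.225,0,0,0,1,0,0,-0.2875,0,0,0,1]

```text
time: 33.75
ee_pos: [0.4931, 0.0876, 0.1852]
ee_rot: [0.43, 0.903, 0.0, 0.001]
contact_force: [0.3, 0.1, -0.7]
opening: 0.0758
grip_force: 0.0
```

Request:
drive_tool:
  commands: [-0.05,0,-0.025,0,0,0,1,-0.15,0,-0.075,0,0,0,1,-0.25,0,-0.125,0,0,0,1,-0.325,0,-0.15,0,0,0,1,-0.325,0,-0.15,0,0,0,1,-0.325,0,-0.15,0,0,0,1]

```text
time: 34.35
ee_pos: [0.5743, -0.0136, 0.2427]
ee_rot: [0.431, 0.902, -0.0, -0.0]
contact_force: [-0.1, -0.0, -0.4]
opening: 0.0952
grip_force: 0.0
```

Run:
```python
from look import *
s,v=look("10")
x=np.vstack([v["scene"][1][100:350,100:500],v["side"][1][100:350,150:550]])
cv2.imwrite("pics/fin.png",x[:,:,::-1])
```

```text
34.35 [ 0.57432109 -0.01355793  0.24271881] [ 4.310e-01  9.024e-01 -0.000e+00 -3.000e-04] 0.09516235676191345
```

View pics/fin.png

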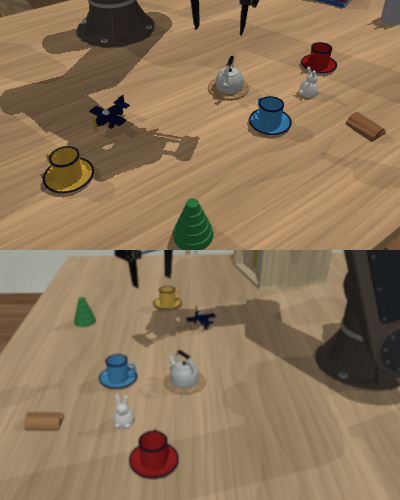

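View pics/wrist10.png

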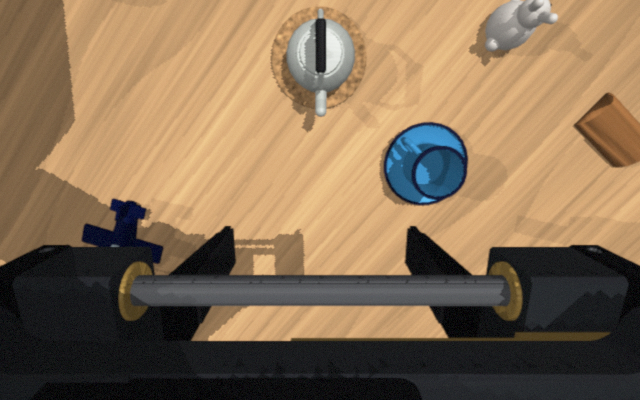

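The kettle stands upright in the middle of the mat (mat at (319,60), kettle body (321,58)). The red, yellow and blue mugs stand upright on their own saucers. The bunny and aeroplane have not moved, and the arm is clear.

```bash
python3 -c "
from station import robot
print(robot.sign_off())"
```

```text
the job is handed in; nothing more can be done
None
```

The job is handed in at about 34 s of robot time: the final pictures show all three mugs upright on their own saucers, the kettle upright on the cork mat, and the bunny and aeroplane where they were; no verdict was shown.

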